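# Put away stack-nest specimen totes: stack full on full, nest empty in empty

## Task

Put the two loose specimen totes away on the two that stand on the aluminium plates: set the loose tote with the weight in it on the plate tote that has contents, turned end for end so that it stacks on the rim clear of what is below, and set the loose empty tote in the empty plate tote, the same way round so that it nests fully down. Set them down gently, level and square, keep the contents in their totes and the lower totes on their plates, and leave the other things on the bench where they are.

Things in the scene. Friction and masses are not known exactly. Their poses are not given: they have to be found in the camera images.
- tote_full_center (a point): Centre of the loose tote with a loading weight in it. All four totes are alike: grey plastic, 120 mm long (x), 70 wide (y), 76 high (z up), centre 38 mm over the underside, 0.12 kg empty. Top 36 mm: upright rim band 116 x 70 outside, 104 x 64 inside; grasp it across y, at mid-length. Below, walls lean in to an 85 x 48 mm foot; floor 3 mm thick.
- tote_empty_center (a point): Centre (38 mm up) of the loose empty tote. On all totes the +x end has TWO lugs, 12 mm wide, at y = +18 and -18 mm, undersides 6 mm up, tips 60 mm from the centre, and TWO notches 20 mm wide at the same y, open at the rim, floor 33 mm up. The -x end has ONE such lug and ONE notch at y = 0.
- base_full_center (a point): Centre (38 mm up) of the tote on a plate with a weight and a folding magnifier in it, tops up to 46 mm over its underside; loose on the plate. A tote put on with its x axis opposite to the lower one's STACKS: lugs rest on the rim, 70 mm higher than the lower tote, with 4.5 mm of play along x and 8 mm across.
- base_empty_center (a point): Centre (38 mm up) of the empty tote on the other plate, loose on it, 0.14 kg. A tote put in with its x axis the same way as the lower one's NESTS: lugs pass down the notches (4 mm of play each side across) until its band rests on the rim below, 36 mm higher than the lower tote.
- plate_full: Fixed aluminium parking plate under the tote with contents, 128 x 72 mm, top 4 mm over the worktop, with 4 mm high lips round the tote's foot (some 3 mm of play); origin at the centre of its underside, x along its length.
- plate_empty: Fixed aluminium parking plate, alike, under the empty standing tote; origin and axes alike. One plate is in front of the fixed tester in the middle of the bench, the other between it and the abrasion machine (0.18 m high, right of y = -0.42). The tester reaches from x = 0.47, y = -0.22 to 0.19, its low deck 66 mm high, its body beyond x = 0.51 up to 0.40 m high.
- base_weight: Loading weight (39 mm across, 34 mm high, about 0.2 kg) in the tote with contents on the plate; origin at the centre of its underside.
- base_magnifier: Folding magnifier (37 x 33 mm, 43 mm high) in the same tote; origin at the centre of its underside.
- tote_weight: Loading weight (39 mm across, 34 mm high, about 0.2 kg) in the loose full tote, up to 12 mm off its middle along the tote, free to slide; origin at the centre of its underside.
- cone: Bystander, to be left alone: a standing cone of thread, white winding, 62 mm across, 100 mm tall; origin at the centre of its underside.
- stapler: Bystander, to be left alone: a desk stapler, 126 x 34 mm, 46 mm high; origin at the centre of its underside.
- big_weight: Bystander, to be left alone: a steel loading weight, 45 mm across, 46 mm high; origin at the centre of its underside.
- holder: Bystander, to be left alone: a round steel specimen holder, 53 mm across, 19 mm high; origin at the centre of its underside.
- back_cone: Bystander, to be left alone: a standing cone of thread, blue winding, 62 mm across, 100 mm tall; origin at the centre of its underside.

How it is judged (in metres and radians):
At the end, for the whole second after the job is handed in: Released and at rest, square (0.12 rad) and level (0.06 rad), within 8 mm along and 10 mm across: full tote stacked 70 mm above the full one, empty tote nested 36 mm above the empty one (each within 5 mm). Lower totes in their plates within 8 mm; all contents still in their totes (x of tote_full_center in the frame of base_full_center between -0.008 and 0.008 m and y of tote_full_center in the frame of base_full_center between -0.01 and 0.01 m and z of tote_full_center in the frame of base_full_center between 0.065 and 0.075 m and angle between the x axis of tote_full_center and the x axis of base_full_center, either way round below 0.12 rad and angle between each of tote_full_center, tote_empty_center's own z axis and vertical below 0.06 rad and angle between each of base_full_center, base_empty_center's own z axis and vertical below 0.05 rad and linear speed of each of tote_full, tote_empty below 0.01 m/s and angular speed of each of tote_full, tote_empty below 0.1 rad/s and x of base_full_center in the frame of plate_full between -0.008 and 0.008 m and y of base_full_center in the frame of plate_full between -0.008 and 0.008 m and z of base_full_center in the frame of plate_full between 0.037 and 0.047 m and x of tote_empty_center in the frame of base_empty_center between -0.008 and 0.008 m and y of tote_empty_center in the frame of base_empty_center between -0.01 and 0.01 m and z of tote_empty_center in the frame of base_empty_center between 0.031 and 0.041 m and angle between the x axis of tote_empty_center and the x axis of base_empty_center, either way round below 0.12 rad and x of base_empty_center in the frame of plate_empty between -0.008 and 0.008 m and y of base_empty_center in the frame of plate_empty between -0.008 and 0.008 m and z of base_empty_center in the frame of plate_empty between 0.037 and 0.047 m and x of base_weight in the frame of base_full between -0.045 and 0.045 m and y of base_weight in the frame of base_full between -0.03 and 0.03 m and z of base_weight in the frame of base_full between -0.015 and 0.055 m and x of base_magnifier in the frame of base_full between -0.045 and 0.045 m and y of base_magnifier in the frame of base_full between -0.03 and 0.03 m and z of base_magnifier in the frame of base_full between -0.015 and 0.055 m and x of tote_weight in the frame of tote_full between -0.045 and 0.045 m and y of tote_weight in the frame of tote_full between -0.03 and 0.03 m and z of tote_weight in the frame of tote_full between -0.015 and 0.055 m); the robot touches nothing.
It fails at once if a bystander is shoved by more than 25 mm or knocked over (distance of any of cone, stapler, big_weight, holder, back_cone from where it was at the start of the episode above 0.025 m or angle between any of cone, stapler, big_weight, holder, back_cone's own z axis and vertical above 0.5 rad).
It fails at once if a tote is dropped onto the one below (it comes down on it faster than 0.45 m/s, about a 10 mm fall) ((horizontal distance between tote_full_center and base_full_center below 0.03 m and z of tote_full_center in the frame of base_full_center below 0.09 m and linear speed of tote_full above 0.45 m/s) or (horizontal distance between tote_empty_center and base_empty_center below 0.03 m and z of tote_empty_center in the frame of base_empty_center below 0.056 m and linear speed of tote_empty above 0.45 m/s)).
It fails at once if a loose tote is tipped by more than 0.6 rad (angle between any of tote_full_center, tote_empty_center's own z axis and vertical above 0.6 rad).
It also fails if it takes over 72 s, if anything falls off the work surface, if the arm or the gripper's body presses on something with over 40 N, if the wrist force passes 120 N, or if a joint passes its speed limit or range.

## Robot

A 6-joint arm with a two-finger parallel gripper is mounted at the origin on a cart in front of the work surface, level with it; the furniture and walls round the work are solid. World frame = base frame: x ahead of the robot, y to its left, z up, the work surface at z = 0. Lengths are in m, angles in degrees, forces in N, time in s.
With the tool pointing down it reaches from about 0.275 to 0.85 m from the base axis. Payload 19 kg.
Tool frame: the origin (TCP) lies midway between the tips of the shut fingers; the grasp point (between the pads) lies 19 mm behind it; z points along the fingers, y is the line along which they close (so a half turn about z gives the same grasp; the last joint's range is limited). The gripper opens to 85 mm and grips with 20 to 120 N. Pads are 22 mm wide; open, the fingers measure 114 mm over their backs; the gripper's body (76 mm by 85 mm) begins 54 mm behind the grasp point. The pads swing forward as they close: fully open they stand 13 mm farther back than shut.
Start: joints at [-81.818, 8.623, 82.357, -0, 89.026, -7.678], TCP at [0.157, -0.553, 0.231] pointing down, gripper open.
Joint ranges: [-160.23, 160.23], [-39.13, 120.54], [6.94, 153.29], [-79.49, 259.48], [9.18, 160.14], [-161.06, 161.06]. Speed limits (degrees/s): [108.29, 108.29, 127.2, 172.46, 172.46, 172.46].

## Interface

Orientations are given as [roll, pitch, yaw] about the fixed x, y, z axes, in that order (R = Rz(yaw) Ry(pitch) Rx(roll)).
In Python, from rig import * gives the robot as it stands. The module is installed in compiled form; this text tells all that it offers.
- The arm moves only by the shell command python3 -m pendant 'ROWS'. ROWS is JSON, a list of rows, each a list of 7 numbers: the opening, from -1 (shut) to 1 (fully open), then the shift along the tool's x, y, z as a fraction of full scale, then the turn, a rotation vector about the tool's x, y, z as a fraction of full scale. In form: [[claw, tx, ty, tz, rx, ry, rz], ...]. A call has 1 to 8 rows; each row shifts and turns the commanded pose from where the row before left it, along the tool's axes as they then stand; what a row does not reach is not made up. Full scale, the value 1, is 250 mm for a shift and 90 degrees for a turn. A row lasts 1/8 s, in which the tool goes at most 62.5 mm and 10.7 degrees, less where a joint would pass 70% of its speed; a pose out of reach is approached as far as the arm can. A call with a number of a shift or a turn outside -1 to 1 is refused whole. A call with a gripper value outside its range is refused whole. The fingers move at their own pace and stop on an object; the grip force is fixed at half the most. Time passes only in rows, so rows that do not move let the fingers close. It gives the time, the measured TCP pose, the force, the opening and the grip force at its end, in the units of the state.
- read_state(): the state, without advancing time (a new reading comes with each control period).
- read_camera(name): name is "scene" or "side" or "wrist"; returns (picture, depth): 420x560x3 uint8, blue, green, red; 420x560 float32, m along the optical axis (not along the pixel's ray), 0 where there is no reading.
- calibration(name): a dict with "mtx" (3x3 intrinsics, pixels), "pose" (4x4, takes a point from camera to world coordinates). Camera axes: x right, y down, z forward; pixel columns grow to the right and rows downward; lengths in m; the calibration is good to about 2 mm. A picture is of the moment at which its call begins: read the wrist's pose just before it. calibration takes no time and is no camera call; for the wrist camera it gives the pose at the moment of the call.
- job_done(): hands the job in; it is judged then, once.
The state is a dict: "t": time; "q": joint angles; "qd": joint speeds; "effort": joint torques, N m; "ee_pos": TCP position; "orientation": TCP orientation; "ft_force": force on the tool from outside, world axes, zero at the start; "wrist_torque": the same for the moment, N m; "grip_width": finger opening in m; "grip_force": force on a finger pad.
Only numpy, scipy, OpenCV 4.12 (cv2) and the standard library are available. Lean on these libraries where they do the work, as an engineer would, in place of code of your own. Each camera call takes 0.05 s, during which the arm holds its last target. There are 200 camera calls.

## Working session

There is one attempt and no reset: what is moved stays moved. The work goes in short steps, Python scripts to look and compute and a shell command to move; the robot and the scene stay as the last step left them, time stands still between calls to the robot, and variables do not carry over. Pictures are saved under pics/ and viewed, at most 10 in all, crops included, and the job is handed in when it is done.

```bash
mkdir -p pics; cat > h.py <<'E'
from rig import *
import numpy as np, cv2
def cloud(name):
    c=calibration(name); im,d=read_camera(name)
    v,u=np.mgrid[:420,:560]; K=c['mtx']
    p=np.stack([(u-K[0,2])/K[0,0]*d,(v-K[1,2])/K[1,1]*d,d],-1)
    P=p@c['pose'][:3,:3].T+c['pose'][:3,3]; P[d==0]=np.nan
    return im,P
E
python3 - <<'E'
from h import *
for n in('scene','side'):
    im,P=cloud(n); cv2.imwrite(f'pics/{n}.png',im); np.savez(f'{n}.npz',im=im,P=P); c=calibration(n); print(n,c['pose'][:3,3],c['pose'][:3,2],np.isnan(P).mean())
print(read_state())
E
```

```text
scene [-0.04859963  0.69206492  0.74487436] [ 0.55024963 -0.57825187 -0.60237041] 0.004068877551020408
side [-0.12389744 -1.05698817  1.17819193] [ 0.41815012  0.62887836 -0.65548645] 0.0038520408163265304
{'t': 0.1, 'q': array([-8.18184610e+01,  8.64661863e+00,  8.23872949e+01,  1.93328576e-04,
        8.90261050e+01, -7.67879363e+00]), 'qd': array([ 0.02159459, -0.12540198, -0.11028705,  0.04326962, -0.03451319,
        0.01543892]), 'effort': array([ 6.47453737e-03, -7.14385128e+01, -5.71800292e+01,  2.00372301e-04,
        7.14389040e-03,  1.25732871e-05]), 'ee_pos': array([ 0.15708402, -0.55290665,  0.23076814]), 'orientation': array([-1.79940546e+02, -8.21119780e-03,  1.58603250e+01]), 'ft_force': array([-0.69754169,  0.53511023,  0.20982988]), 'wrist_torque': array([-0.05334643,  0.01524385,  0.01142527]), 'grip_force': 0.0, 'grip_width': 0.08527615064098841}
```

View pics/scene.png

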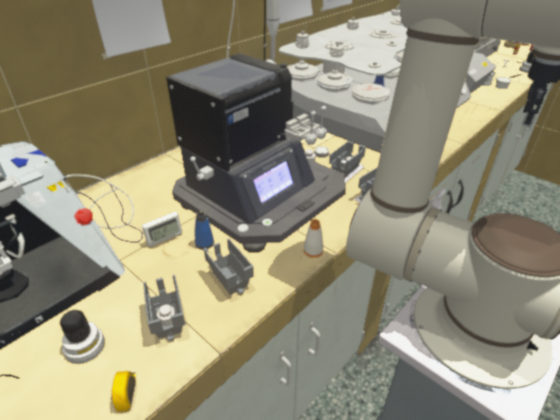

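View pics/side.png

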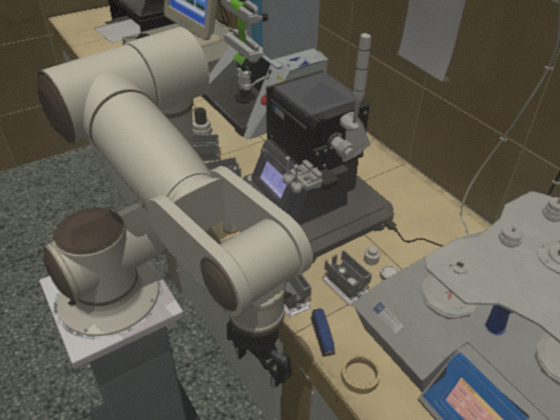

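The scene view shows the loose full tote at (165,305), the loose empty one at (228,268), and the plate totes at (348,160) and (375,182). In the side view the plate totes are at (347,275), with contents, and (295,290), partly hidden by the arm.

```bash
python3 - <<'E'
from h import *
H=np.zeros((420,560,3),np.uint8)
rois={'scene':[('full',140,270,190,345),('empty',200,235,258,300),('pl1',328,138,368,182),('pl2',355,160,390,210)],'side':[('pl1',322,248,376,305),('pl2',278,265,316,315)]}
tiles=[]
for n in rois:
    z=np.load(n+'.npz');im,P=z['im'],z['P']
    for k,x0,y0,x1,y1 in rois[n]:
        p=P[y0:y1,x0:x1].reshape(-1,3)
        m=(p[:,2]>.055)&(p[:,2]<.09); q=p[m]
        r=cv2.minAreaRect((q[:,:2]*1000).astype(np.float32))
        print(n,k,len(q),np.nanmedian(q,0).round(3),'rect',np.round(r[0]),np.round(r[1]),round(r[2],1),'zmax',np.nanmax(q[:,2]).round(3))
        tiles.append(cv2.resize(im[y0:y1,x0:x1],(260,290),interpolation=cv2.INTER_CUBIC))
cv2.imwrite('pics/tiles.png',np.vstack([np.hstack(tiles[:3]),np.hstack(tiles[3:])]))
E
```

```text
scene full 537 [0.477 0.453 0.074] rect [511. 443.] [ 72. 120.] 61.9 zmax 0.082
scene empty 715 [0.499 0.259 0.068] rect [501. 235.] [142. 138.] 78.7 zmax 0.081
scene pl1 667 [ 0.546 -0.278  0.069] rect [ 565. -313.] [123. 317.] 32.8 zmax 0.086
scene pl2 189 [ 0.454 -0.238  0.07 ] rect [ 473. -277.] [ 58. 174.] 38.1 zmax 0.086
side pl1 566 [ 0.57  -0.333  0.069] rect [ 573. -303.] [ 77. 171.] 4.2 zmax 0.084
side pl2 192 [ 0.438 -0.327  0.07 ] rect [ 419. -298.] [69. 72.] 85.3 zmax 0.086
```

View pics/tiles.png

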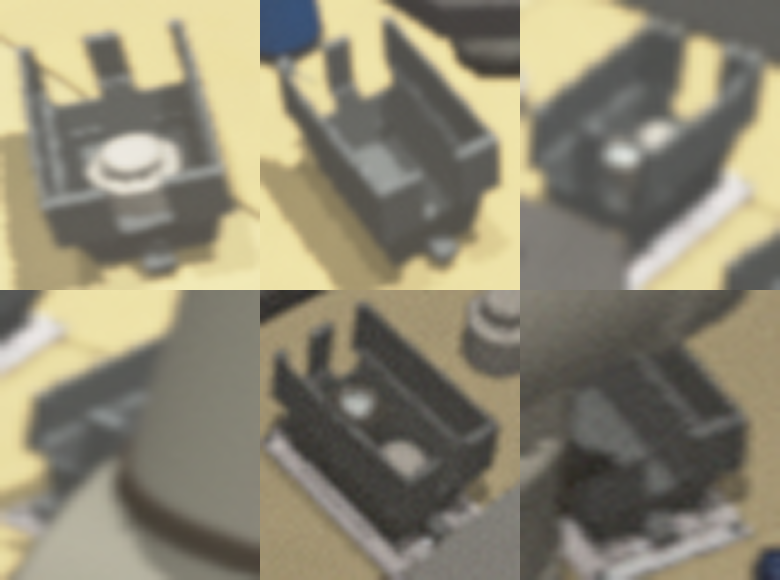

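Both loose totes have their two-notch (+x) end away from the scene camera. Plate tote 1, near (0.57,-0.31), holds the contents; tote 2, near (0.42,-0.30), looks empty. I'll take overhead wrist views for precision.

```bash
cat >> h.py <<'E'
from scipy.spatial.transform import Rotation as Ro
def step(x,y,z,yaw=None):
    s=read_state(); R=Ro.from_euler('xyz',s['orientation'],degrees=True)
    d=R.inv().apply(np.array([x,y,z])-s['ee_pos'])/.25
    print('tcp',s['ee_pos'].round(4),s['orientation'].round(2),'t',s['t'],'shift total',d.round(3),'norm',np.linalg.norm(d).round(2))
    if yaw is not None:
        T=Ro.from_euler('xyz',[180,0,yaw],degrees=True); print('turn total',(np.degrees((R.inv()*T).as_rotvec())/90).round(3))
E
python3 - <<'E'
from h import *
step(0.40,-0.30,0.45,0)
c=calibration('wrist'); s=read_state(); R=Ro.from_euler('xyz',s['orientation'],degrees=True).as_matrix()
print(c['mtx'],'cam in tool',(R.T@(c['pose'][:3,3]-s['ee_pos'])).round(4),(R.T@c['pose'][:3,:3]).round(3))
E
```

```text
tcp [ 0.1571 -0.5529  0.2308] [-1.7994e+02 -1.0000e-02  1.5860e+01] t 0.1 shift total [ 1.211 -0.708 -0.876] norm 1.65
turn total [-0.001  0.     0.176]
[[341.30584068   0.         279.61957704]
 [  0.         341.30584068 210.96583611]
 [  0.           0.           1.        ]] cam in tool [ 0.0794  0.0005 -0.1424] [[-0.001 -0.95  -0.313]
 [ 1.    -0.    -0.001]
 [ 0.001 -0.313  0.95 ]]
```

```bash
python3 -m pendant '[[1,0,0,-0.22,0,0,0],[1,0,0,-0.22,0,0,0],[1,0,0,-0.22,0,0,0],[1,0,0,-0.22,0,0,0]]' | tail -5
python3 -m pendant '[[1,0.2,-0.075,0,0,0,0],[1,0.2,-0.075,0,0,0,0],[1,0.2,-0.075,0,0,0,0],[1,0.2,-0.075,0,0,0,0],[1,0.2,-0.075,0,0,0,0],[1,0.2,-0.075,0,0,0,0],[1,0.2,-0.075,0,0,0,0],[1,0.2,-0.075,0,0,0,0]]' |tail -5
python3 -m pendant '[[1,0,0,0,0,0,0.088],[1,0,0,0,0,0,0.088],[1,0,0,0,0,0,0],[1,0,0,0,0,0,0]]'
python3 - <<'E'
from h import *
im,P=cloud('wrist'); cv2.imwrite('pics/w1.png',im); np.savez('w1.npz',im=im,P=P,pose=calibration('wrist')['pose'])
step(.5,-.3,.45,0)
E
```

```text
ee_pos: [0.1571, -0.5527, 0.4529]
orientation: [-180.0, -0.0, 15.9]
ft_force: [0.5, -0.5, 1.3]
grip_width: 0.0853
grip_force: 0.0
ee_pos: [0.5022, -0.2982, 0.4511]
orientation: [-180.0, 0.0, 15.9]
ft_force: [-0.0, -1.1, -0.8]
grip_width: 0.0856
grip_force: 0.0
t: 2.1
ee_pos: [0.5008, -0.2996, 0.4512]
orientation: [-180.0, 0.0, 0.2]
ft_force: [-0.4, 1.0, 0.3]
grip_width: 0.0856
grip_force: 0.0
tcp [ 0.5008 -0.2997  0.4512] [-1.7999e+02  1.0000e-02  1.6000e-01] t 2.15 shift total [-0.003  0.001  0.005] norm 0.01
turn total [-0.     0.     0.002]
```

View pics/w1.png

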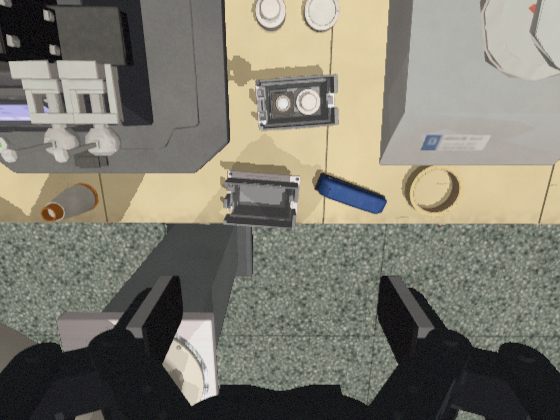

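Plate tote with contents is at px (297,101), empty plate tote at (262,199), both lying along world y; stapler to the right, big weight and holder beyond.

```bash
cat >> h.py <<'E'
def rim(P,im,cx,cy,zt,box,pic=None,r=.08):
    "rim rectangle of a tote whose rim top is near zt, seed (cx,cy)"
    x0,y0,x1,y1=box; Q=P[y0:y1,x0:x1]
    m=(np.abs(Q[...,2]-zt)<.008)&(np.hypot(Q[...,0]-cx,Q[...,1]-cy)<r)
    n,l,s,_=cv2.connectedComponentsWithStats(cv2.dilate(m.astype(np.uint8),np.ones((5,5))))
    k=1+np.argmax(s[1:,4]); m&=(l==k); q=Q[m]
    rc=cv2.minAreaRect((q[:,:2]*1000).astype(np.float32))
    (a,b),(w,h),t=rc; t=t if w>h else t+90
    t=(t+90)%180-90
    print('centre',round(a,1),round(b,1),'size',round(max(w,h),1),round(min(w,h),1),'long axis deg',round(t,2),'z90',np.percentile(q[:,2],90).round(4),len(q))
    # notches: rim occupancy at both ends vs cross coordinate
    u=np.array([np.cos(np.radians(t)),np.sin(np.radians(t))]); v=np.array([-u[1],u[0]])
    d=q[:,:2]-np.array([a,b])/1000
    for e in(1,-1):
        s=d@v*1000; s=s[(d@u*e>.049)&(q[:,2]>zt-.006)]
        print(' end',e,'axis',(u*e).round(2),'hist over cross',np.histogram(s,bins=np.arange(-36,37,8))[0])
    return a,b,t
E
python3 - <<'E'
from h import *
z=np.load('w1.npz');P,im=z['P'],z['im']
rim(P,im,.566,-.31,.080,(235,55,360,145))
rim(P,im,.43,-.29,.080,(205,155,320,240))
x0,y0,x1,y1=200,55,360,245
cv2.imwrite('pics/w1c.png',cv2.resize(im[y0:y1,x0:x1],None,fx=3,fy=3,interpolation=cv2.INTER_CUBIC))
s=np.load('scene.npz');P,im=s['P'],s['im']
rim(P,im,.51,.445,.076,(130,260,200,350))
rim(P,im,.5,.26,.076,(195,225,265,305))
E
```

```text
centre 605.9 -323.5 size 117.2 23.5 long axis deg 84.66 z90 0.0803 311
 end 1 axis [0.09 1.  ] hist over cross [ 0  0  0  0  0 30  0  0  0]
 end -1 axis [-0.09 -1.  ] hist over cross [ 0  0  0 17 32 26  0  0  0]
centre 450.8 -272.9 size 116.7 23.3 long axis deg 76.97 z90 0.0803 277
 end 1 axis [0.23 0.97] hist over cross [ 0  0  0  0  1 25  0  0  0]
 end -1 axis [-0.23 -0.97] hist over cross [ 0  0  0 23 21 20  0  0  0]
centre 524.5 471.4 size 120.6 24.5 long axis deg -18.4 z90 0.0794 169
 end 1 axis [ 0.95 -0.32] hist over cross [ 0  0  1 14  0  0  0  0  0]
 end -1 axis [-0.95  0.32] hist over cross [ 0  0  1 21 21 23  1  0  0]
centre 503.8 301.7 size 116.6 24.7 long axis deg -3.3 z90 0.0792 158
 end 1 axis [ 1.   -0.06] hist over cross [ 0  0  1 10  0  0  0  0  0]
 end -1 axis [-1.    0.06] hist over cross [ 0  0  2 13 16 14  2  0  0]
```

View pics/w1c.png

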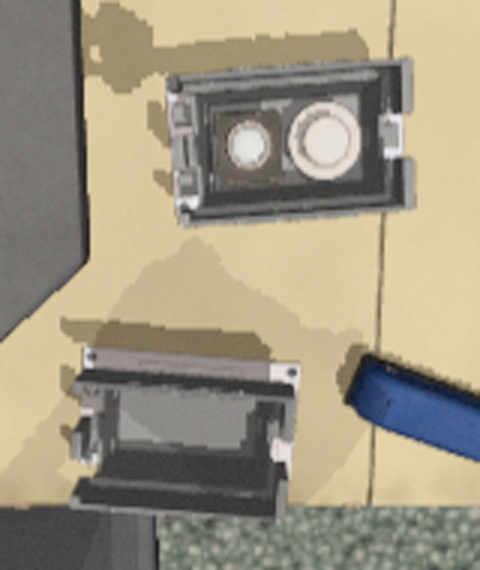

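```bash
sed -i 's/^    k=1+.*/    q=Q[m]/; s/r=.08)/r=.07)/' h.py; python3 - <<'E'
from h import *
z=np.load('w1.npz');P,im=z['P'],z['im']
a=rim(P,im,.572,-.318,.080,(235,55,360,145)); rim(P,im,a[0]/1e3,a[1]/1e3,.080,(235,55,360,145))
a=rim(P,im,.427,-.28,.080,(205,155,320,240)); rim(P,im,a[0]/1e3,a[1]/1e3,.080,(205,155,320,240))
s=np.load('scene.npz');P,im=s['P'],s['im']
a=rim(P,im,.51,.445,.076,(130,260,200,350));rim(P,im,a[0]/1e3,a[1]/1e3,.076,(130,260,200,350))
a=rim(P,im,.495,.275,.076,(195,225,265,305));rim(P,im,a[0]/1e3,a[1]/1e3,.076,(195,225,265,305))
E
```

```text
centre 575.1 -324.5 size 115.8 71.7 long axis deg -85.62 z90 0.0804 652
 end 1 axis [ 0.08 -1.  ] hist over cross [22 24 23  6  0  6 30 28 15]
 end -1 axis [-0.08  1.  ] hist over cross [26  1  0 10 25 13  0  0 28]
centre 575.1 -324.6 size 116.1 71.7 long axis deg -85.72 z90 0.0804 670
 end 1 axis [ 0.07 -1.  ] hist over cross [24 24 22  7  0  6 30 30 29]
 end -1 axis [-0.07  1.  ] hist over cross [27  0  0 11 25 12  0  0 30]
centre 419.6 -269.1 size 114.8 72.3 long axis deg 85.34 z90 0.0803 578
 end 1 axis [0.08 1.  ] hist over cross [16  0  0 12 20  8  0  0  0]
 end -1 axis [-0.08 -1.  ] hist over cross [25 21 20  1  0  8 20 16 19]
centre 419.6 -268.8 size 115.3 72.3 long axis deg 85.56 z90 0.0804 622
 end 1 axis [0.08 1.  ] hist over cross [26  0  0 13 19  8  0  0 24]
 end -1 axis [-0.08 -1.  ] hist over cross [28 20 19  3  0  8 20 16 20]
centre 510.9 443.2 size 120.3 71.6 long axis deg -28.08 z90 0.0795 357
 end 1 axis [ 0.88 -0.47] hist over cross [11  1  0  7 17  8  0  0 15]
 end -1 axis [-0.88  0.47] hist over cross [22 21 18  4  0  7 21 20 19]
centre 510.9 443.2 size 120.3 71.6 long axis deg -28.08 z90 0.0795 357
 end 1 axis [ 0.88 -0.47] hist over cross [11  1  0  7 17  8  0  0 15]
 end -1 axis [-0.88  0.47] hist over cross [22 21 18  4  0  7 21 20 19]
centre 497.7 270.9 size 117.2 72.2 long axis deg -13.27 z90 0.0793 344
 end 1 axis [ 0.97 -0.23] hist over cross [ 9  2  0  3 14  9  0  0 10]
 end -1 axis [-0.97  0.23] hist over cross [12 14 11  6  0  3 16 16 14]
centre 497.7 270.9 size 117.2 72.2 long axis deg -13.27 z90 0.0793 345
 end 1 axis [ 0.97 -0.23] hist over cross [10  2  0  3 14  9  0  0 10]
 end -1 axis [-0.97  0.23] hist over cross [12 14 11  6  0  3 16 16 14]
```

Measurements are consistent (116 x 71 rims, clear 2/1 notches): base_full at (.575,-.3245) heading 94.3°, base_empty at (.420,-.269) heading 85.5°, loose full at (.511,.443) heading -28°, loose empty at (.498,.271) heading -13°. Next, a wrist view over the loose totes.

```bash
python3 -m pendant '[[1,-0.16,0,0,0,0,0],[1,-0.16,0,0,0,0,0],[1,-0.16,0,0,0,0,0],[1,0,-0.1,0,0,0,0],[1,0,-0.2,0,0,0,0],[1,0,-0.2,0,0,0,0],[1,0,-0.2,0,0,0,0],[1,0,-0.2,0,0,0,0]]' | head -3
python3 -m pendant '[[1,0,-0.2,0,0,0,0],[1,0,-0.2,0,0,0,0],[1,0,-0.2,0,0,0,0],[1,0,-0.2,0,0,0,0],[1,0,-0.2,0,0,0,0],[1,0,-0.2,0,0,0,0],[1,0,-0.2,0,0,0,0],[1,0,-0.2,0,0,0,0]]' | head -3
python3 -m pendant '[[1,0,-0.2,0,0,0,0],[1,0,-0.1,0,0,0,0],[1,0,0,0,0,0,-0.1],[1,0,0,0,0,0,-0.1],[1,0,0,0,0,0,-0.1],[1,0,0,0,0,0,-0.1],[1,0,0,0,0,0,-0.1],[1,0,0,0,0,0,-0.1]]' | head -3
python3 -m pendant '[[1,0,0,0,0,0,-0.1],[1,0,0,0,0,0,-0.1],[1,0,0,0,0,0,-0.1],[1,0,0,0,0,0,-0.1],[1,0,0,0,0,0,-0.1],[1,0,0,0,0,0,-0.1],[1,0,0,0,0,0,-0.1],[1,0,0,0,0,0,-0.1]]' | head -3
python3 -m pendant '[[1,0,0,0,0,0,-0.1],[1,0,0,0,0,0,-0.1],[1,0,0,0,0,0,-0.09],[1,0,0,0,0,0,0],[1,0,0,0,0,0,0]]' | head -3
python3 - <<'E'
from h import *
step(.425,.40,.45,152)
print(read_state()['q'].round(1))
im,P=cloud('wrist'); cv2.imwrite('pics/w2.png',im); np.savez('w2.npz',im=im,P=P)
for c in((.511,.443),(.498,.271)):
    a=rim(P,im,*c,.076,(0,0,560,420)); rim(P,im,a[0]/1e3,a[1]/1e3,.076,(0,0,560,420))
P1=np.load('w1.npz')['P'].reshape(-1,3); S=np.load('side.npz')['P'].reshape(-1,3)
for Q in(P1,S):
    m=(Q[:,2]>.12)&(Q[:,2]<.4)&(Q[:,0]>.48)&(Q[:,0]<.7)&(Q[:,1]>-.42)&(Q[:,1]<0); print('tester body min y',np.percentile(Q[m,1],[0,1,5]))
E
```

```text
t: 3.15
ee_pos: [0.3806, -0.0725, 0.4514]
orientation: [-180.0, -0.0, 0.1]
t: 4.15
ee_pos: [0.3799, 0.3278, 0.4514]
orientation: [-180.0, -0.0, 0.1]
t: 5.15
ee_pos: [0.3801, 0.4011, 0.4513]
orientation: [-180.0, 0.0, 54.4]
t: 6.15
ee_pos: [0.3801, 0.4011, 0.4513]
orientation: [-180.0, -0.0, 126.4]
t: 6.78
ee_pos: [0.3804, 0.4008, 0.4513]
orientation: [180.0, -0.0, 152.0]
tcp [0.3804 0.4008 0.4513] [ 1.8000e+02 -1.0000e-02  1.5198e+02] t 6.775 shift total [-0.159  0.081  0.005] norm 0.18
turn total [ 0. -0. -0.]
[ 38.5   7.5  58.4   0.  114.1 -23.5]
centre 507.3 443.8 size 115.4 72.3 long axis deg -27.93 z90 0.0761 560
 end 1 axis [ 0.88 -0.47] hist over cross [21  0  0  9 20  8  0  1 21]
 end -1 axis [-0.88  0.47] hist over cross [22 23 20  4  0  8 19 21 22]
centre 507.3 443.8 size 115.4 72.3 long axis deg -27.93 z90 0.0761 561
 end 1 axis [ 0.88 -0.47] hist over cross [21  0  0  9 20  8  0  1 21]
 end -1 axis [-0.88  0.47] hist over cross [23 23 20  4  0  8 19 21 22]
centre 495.6 270.0 size 116.3 72.6 long axis deg -13.23 z90 0.0759 536
 end 1 axis [ 0.97 -0.23] hist over cross [18  2  0  7 19 11  0  0 19]
 end -1 axis [-0.97  0.23] hist over cross [19 22 22  7  0  5 20 21 23]
centre 495.6 270.0 size 116.3 72.6 long axis deg -13.23 z90 0.0759 536
 end 1 axis [ 0.97 -0.23] hist over cross [18  2  0  7 19 11  0  0 19]
 end -1 axis [-0.97  0.23] hist over cross [19 22 22  7  0  5 20 21 23]
tester body min y [-0.14975985 -0.14793474 -0.1416427 ]
tester body min y [-0.16170904 -0.15520571 -0.14369236]
```

View pics/w2.png

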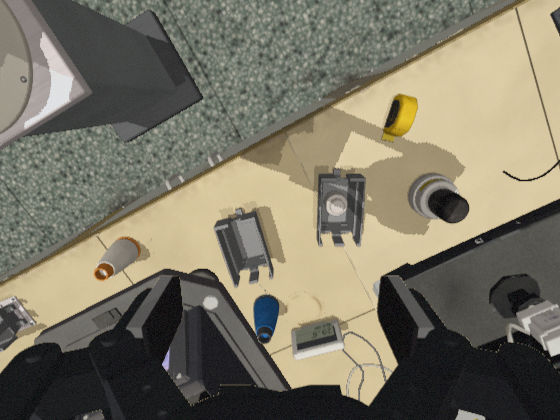

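The full tote (px (340,205)) and empty tote (px (243,245)) agree with the scene view, and the tester body starts at y > -0.16, so it is clear. Going for the full tote.

```bash
python3 -m pendant '[[1,-0.122,0.13,0,0,0,0],[1,-0.122,0.13,0,0,0,0],[1,-0.123,0.13,0,0,0,0],[1,0,0,0.2,0,0,0],[1,0,0,0.2,0,0,0],[1,0,0,0.2,0,0,0],[1,0,0,0.2,0,0,0],[1,0,0,0.2,0,0,0]]' | head -3
python3 -m pendant '[[1,0,0,0.2,0,0,0],[1,0,0,0.12,0,0,0],[1,0,0,0,0,0,0],[1,0,0,0,0,0,0]]' | head -3
python3 - <<'E'
from h import *
step(.5073,.4438,.035,152.07)
E
```

```text
t: 7.82
ee_pos: [0.5071, 0.4437, 0.1998]
orientation: [180.0, -0.0, 152.0]
t: 8.32
ee_pos: [0.5079, 0.4442, 0.1231]
orientation: [179.9, 0.0, 152.1]
tcp [0.5079 0.4442 0.1231] [1.7990e+02 5.0000e-02 1.5208e+02] t 8.325 shift total [ 0.002 -0.003  0.352] norm 0.35
turn total [0.001 0.001 0.   ]
```

```bash
python3 -m pendant '[[1,0,0,0.08,0,0,0],[1,0,0,0.08,0,0,0],[1,0,0,0.08,0,0,0],[1,0,0,0.06,0,0,0],[1,0,0,0.05,0,0,0],[1,0,0,0,0,0,0]]'
python3 -m pendant '[[-1,0,0,0,0,0,0],[-1,0,0,0,0,0,0],[-1,0,0,0,0,0,0],[-1,0,0,0,0,0,0],[-1,0,0,0,0,0,0],[-1,0,0,0,0,0,0],[-1,0,0,0,0,0,0],[-1,0,0,0,0,0,0]]'
python3 -m pendant '[[-1,0,0,-0.02,0,0,0],[-1,0,0,-0.04,0,0,0],[-1,0,0,-0.08,0,0,0],[-1,0,0,-0.1,0,0,0],[-1,0,0,-0.1,0,0,0],[-1,0,0,0,0,0,0]]'
```

```text
t: 9.07
ee_pos: [0.507, 0.4435, 0.0328]
orientation: [-179.9, -0.0, 152.1]
ft_force: [0.1, -0.1, 0.7]
grip_width: 0.0855
grip_force: 0.0
t: 10.07
ee_pos: [0.5078, 0.4441, 0.0348]
orientation: [179.9, 0.0, 152.1]
ft_force: [1.0, 0.5, 5.4]
grip_width: 0.0693
grip_force: 69.2
t: 10.82
ee_pos: [0.5082, 0.4444, 0.122]
orientation: [179.8, 0.1, 152.1]
ft_force: [-0.2, -0.4, -3.9]
grip_width: 0.0697
grip_force: 68.7
```

```bash
python3 - <<'E'
from h import *
im,P=cloud('wrist'); s=read_state(); R=Ro.from_euler('xyz',s['orientation'],degrees=True)
zt=s['ee_pos'][2]+.041
Q=P.reshape(-1,3); a=rim(P,im,*s['ee_pos'][:2],zt,(0,0,560,420)); print(s['ee_pos'])
E
python3 -m pendant '[[-1,0,0,-0.06,0,0,0],[-1,0,0,-0.12,0,0,0],[-1,0,0,-0.15,0,0,0],[-1,0,0,-0.15,0,0,0],[-1,0,0,-0.14,0,0,0],[-1,0,0,-0.1,0,0,0]]' | head -3
python3 -m pendant '[[-1,0.05,-0.05,0,0,0,0],[-1,0.09,-0.1,0,0,0,0],[-1,0.09,-0.1,0,0,0,0],[-1,0.09,-0.1,0,0,0,0],[-1,0.05,-0.05,0,0,0,0],[-1,-0.03,-0.06,0,0,0,0],[-1,-0.06,-0.12,0,0,0,0],[-1,-0.08,-0.15,0,0,0,0]]' | head -3
python3 -m pendant '[[-1,-0.08,-0.15,0,0,0,0],[-1,-0.08,-0.15,0,0,0,0],[-1,-0.08,-0.15,0,0,0,0],[-1,-0.08,-0.15,0,0,0,0],[-1,-0.08,-0.15,0,0,0,0],[-1,-0.08,-0.15,0,0,0,0],[-1,-0.08,-0.15,0,0,0,0],[-1,-0.08,-0.15,0,0,0,0]]' | head -3
python3 -m pendant '[[-1,-0.08,-0.15,0,0,0,0],[-1,-0.08,-0.15,0,0,0,0],[-1,-0.08,-0.15,0,0,0,0],[-1,-0.08,-0.15,0,0,0,0],[-1,-0.08,-0.15,0,0,0,0],[-1,-0.08,-0.15,0,0,0,0],[-1,-0.06,-0.1,0,0,0,0],[-1,-0.04,-0.08,0,0,0,0]]' | head -3
python3 -m pendant '[[-1,0,0,0,0,0,0.05],[-1,0,0,0,0,0,0.09],[-1,0,0,0,0,0,0.1],[-1,0,0,0,0,0,0.1],[-1,0,0,0,0,0,0.1],[-1,0,0,0,0,0,0.1],[-1,0,0,0,0,0,0.1],[-1,0,0,0,0,0,0]]' 
python3 - <<'E'
from h import *
step(.575,-.3245,.3,94.3)
E
```

```text
centre 498.5 448.1 size 96.9 94.4 long axis deg 63.36 z90 0.1639 11695
 end 1 axis [0.45 0.89] hist over cross [0 0 0 0 0 0 0 0 0]
 end -1 axis [-0.45 -0.89] hist over cross [0 0 0 0 0 0 0 0 0]
[0.50764535 0.44397615 0.12001359]
t: 11.62
ee_pos: [0.5073, 0.4437, 0.3007]
orientation: [180.0, 0.0, 152.1]
t: 12.62
ee_pos: [0.3783, 0.3046, 0.2986]
orientation: [-180.0, -0.0, 152.2]
t: 13.62
ee_pos: [0.3789, -0.0363, 0.299]
orientation: [-180.0, 0.0, 152.1]
t: 14.62
ee_pos: [0.3804, -0.3426, 0.2984]
orientation: [180.0, -0.0, 152.1]
t: 15.62
ee_pos: [0.3807, -0.3409, 0.2988]
orientation: [-180.0, -0.0, 94.6]
ft_force: [0.9, 0.5, -2.8]
grip_width: 0.0693
grip_force: 69.2
tcp [ 0.3807 -0.3409  0.2988] [-1.7999e+02 -1.0000e-02  9.4560e+01] t 15.625 shift total [ 0.004  0.78  -0.005] norm 0.78
turn total [-0.    -0.     0.003]
```

```bash
cat >> h.py <<'E'
def held():
    s=read_state(); R=Ro.from_euler('xyz',s['orientation'],degrees=True).as_matrix()
    im,P=cloud('wrist'); T=((P-s['ee_pos'])@R).reshape(-1,3)*1000
    for h in (-44,-38,-32,-26,-20):
        m=(np.abs(T[:,2]-h)<3)&(np.abs(T[:,1])<34)&(np.abs(T[:,0])<75)
        a=T[m]
        if len(a)>10: print(h,len(a),'x',np.percentile(a[:,0],[0,2,50,98,100]).round(1),'y',np.percentile(a[:,1],[2,98]).round(1))
    return im,T
E
python3 - <<'E'
from h import *
im,T=held(); cv2.imwrite('pics/w3.png',im)
m=(T[:,2]<-38)&(T[:,2]>-46)&(abs(T[:,1])<45)
for lo in(-80,40):
    q=T[m&(T[:,0]>lo)&(T[:,0]<lo+40)]
    print(lo,np.histogram(q[:,0],bins=np.arange(lo,lo+41,4))[0],np.histogram(q[:,1],bins=np.arange(-36,37,8))[0])
E
```

```text
-44 2056 x [-18.5  -8.5  51.   55.2  55.8] y [-33.8  33.8]
-38 5283 x [-30.8 -19.5  41.4  55.6  55.9] y [-33.7  33.6]
-32 2435 x [-40.9 -34.2  24.6  55.7  55.9] y [-33.2  31.4]
-26 2181 x [-46.1 -40.8  21.   55.7  55.9] y [-33.2  31.4]
-20 1921 x [-51.9 -46.6  17.7  55.7  55.9] y [-33.2  31.3]
-80 [0 0 0 0 0 0 0 0 0 0] [0 0 0 0 0 0 0 0 0]
40 [ 263  281 1196 2117    0    0    0    0    0    0] [804 524 517  77   0 189 528 525 690]
```

View pics/w3.png

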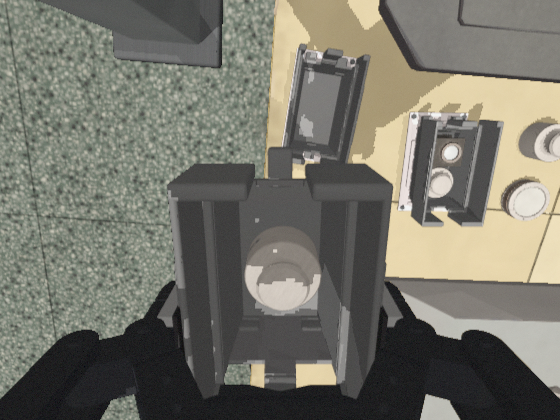

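The held tote shows its single-notch end at image top (tool +x), while the base at px (455,165) has its two-notch end up, so they are opposite and will stack. The held tote sits about 2 mm toward -x of the tool. I'll re-measure the base totes from this view.

```bash
python3 - <<'E'
from h import *
im,P=cloud('wrist')
rim(P,im,.575,-.3245,.080,(395,100,510,235))
rim(P,im,.4195,-.269,.080,(275,35,380,175))
step(.575,-.3245,.3,94.3)
E
```

```text
centre 574.5 -324.8 size 116.2 73.4 long axis deg -85.42 z90 0.0798 1648
 end 1 axis [ 0.08 -1.  ] hist over cross [53 47 45  4  0 22 45 44 40]
 end -1 axis [-0.08  1.  ] hist over cross [66  1  0 37 46 21  0  4 69]
centre 418.9 -268.7 size 116.1 72.0 long axis deg 85.72 z90 0.0803 1152
 end 1 axis [0.07 1.  ] hist over cross [63  6  0 27 61 32  0  0 62]
 end -1 axis [-0.07 -1.  ] hist over cross [ 0  0  4  3  0 12 45 21  0]
tcp [ 0.3808 -0.3408  0.2988] [-1.7999e+02 -1.0000e-02  9.4740e+01] t 15.725 shift total [ 0.001  0.78  -0.005] norm 0.78
turn total [-0.    -0.     0.005]
```

```bash
python3 -m pendant '[[-1,0.01,0.06,0,0,0,0],[-1,0,0.12,0,0,0,0],[-1,0,0.15,0,0,0,0],[-1,0,0.15,0,0,0,0],[-1,0,0.15,0,0,0,0],[-1,0,0.1,0,0,0,0],[-1,0,0.05,0,0,0,0.003],[-1,0,0,0.05,0,0,0]]' | head -3
python3 -m pendant '[[-1,0,0,0.12,0,0,0],[-1,0,0,0.12,0,0,0],[-1,0,0,0.12,0,0,0],[-1,0,0,0.12,0,0,0],[-1,0,0,0.08,0,0,0],[-1,0,0,0.04,0,0,0],[-1,0,0,0,0,0,0]]'
python3 - <<'E'
from h import *
step(.5747,-.3227,.109,94.5); held()
E
```

```text
t: 16.73
ee_pos: [0.5758, -0.3226, 0.2861]
orientation: [180.0, 0.0, 94.3]
t: 17.6
ee_pos: [0.5749, -0.3228, 0.1362]
orientation: [-180.0, -0.0, 94.2]
ft_force: [0.4, -0.6, -2.6]
grip_width: 0.0692
grip_force: 69.3
tcp [ 0.5749 -0.3228  0.1362] [-1.7999e+02 -1.0000e-02  9.4250e+01] t 17.6 shift total [ 0.001 -0.001  0.109] norm 0.11
turn total [-0.    -0.    -0.003]
-44 1838 x [-17.2  -8.   51.2  55.1  55.7] y [-33.8  33.8]
-38 5475 x [-29.2 -19.4  41.8  55.6  55.9] y [-33.7  33.6]
-32 2425 x [-40.8 -34.4  24.3  55.7  55.8] y [-33.2  31.4]
-26 2185 x [-46.4 -40.8  21.   55.6  55.9] y [-33.2  31.3]
-20 1930 x [-51.9 -46.5  17.2  55.7  55.9] y [-33.2  31.3]
```

```bash
python3 -m pendant '[[-1,0,0,0.03,0,0,0],[-1,0,0,0.03,0,0,0],[-1,0,0,0.02,0,0,0],[-1,0,0,0.01,0,0,0],[-1,0,0,0,0,0,0]]'
python3 -m pendant '[[-1,0,0,0.008,0,0,0],[-1,0,0,0.008,0,0,0],[-1,0,0,0,0,0,0],[-1,0,0,0,0,0,0]]'
```

```text
t: 18.27
ee_pos: [0.575, -0.3228, 0.1137]
orientation: [-180.0, -0.0, 94.3]
ft_force: [-0.6, -0.0, -2.5]
grip_width: 0.0692
grip_force: 69.3
t: 18.77
ee_pos: [0.5751, -0.3228, 0.1098]
orientation: [180.0, -0.0, 94.2]
ft_force: [0.7, -0.4, -2.5]
grip_width: 0.0695
grip_force: 69.3
```

```bash
python3 -m pendant '[[-1,0,0,0.006,0,0,0],[-1,0,0,0,0,0,0],[-1,0,0,0,0,0,0]]'
python3 -m pendant '[[-1,0,0,0.004,0,0,0],[-1,0,0,0,0,0,0],[-1,0,0,0,0,0,0]]'
```

```text
t: 19.15
ee_pos: [0.5752, -0.3229, 0.1087]
orientation: [180.0, 0.0, 94.3]
ft_force: [0.7, 1.6, 3.8]
grip_width: 0.0694
grip_force: 69.8
t: 19.52
ee_pos: [0.5753, -0.3229, 0.1086]
orientation: [179.9, 0.0, 94.3]
ft_force: [-3.8, 3.3, 14.6]
grip_width: 0.0693
grip_force: 71.5
```

Contact came at TCP height 0.1087, matching a 70 mm stack. Releasing.

```bash
python3 -m pendant '[[-1,0,0,-0.004,0,0,0],[0.75,0,0,0,0,0,0],[0.85,0,0,0,0,0,0],[1,0,0,0,0,0,0],[1,0,0,0,0,0,0],[1,0,0,0,0,0,0],[1,0,0,0,0,0,0]]'
python3 -m pendant '[[1,0,0,-0.03,0,0,0],[1,0,0,-0.06,0,0,0],[1,0,0,-0.1,0,0,0],[1,0,0,-0.15,0,0,0],[1,0,0,-0.2,0,0,0],[1,0,0,-0.2,0,0,0],[1,0,0,-0.1,0,0,0],[1,0,0,0,0,0,0]]'
python3 - <<'E'
from h import *
im,P=cloud('wrist'); np.savez('w4.npz',im=im,P=P)
rim(P,im,.575,-.3245,.150,(0,0,560,420)); rim(P,im,.575,-.3245,.080,(0,0,560,420))
step(.38,-.3,.31,-13.3)
E
```

```text
t: 20.4
ee_pos: [0.5751, -0.3228, 0.1083]
orientation: [180.0, -0.0, 94.3]
ft_force: [-0.6, 0.2, -0.4]
grip_width: 0.0854
grip_force: 0.0
t: 21.4
ee_pos: [0.5753, -0.323, 0.3217]
orientation: [179.8, 0.2, 94.2]
ft_force: [0.8, -0.3, 0.2]
grip_width: 0.0856
grip_force: 0.0
centre 574.2 -324.7 size 115.7 71.8 long axis deg -85.75 z90 0.1502 1521
 end 1 axis [ 0.07 -1.  ] hist over cross [58  1  0 26 58 28  0  0 52]
 end -1 axis [-0.07  1.  ] hist over cross [65 63 63 14  0 19 58 61 66]
centre 573.2 -324.9 size 119.1 68.9 long axis deg -86.61 z90 0.0865 2389
 end 1 axis [ 0.06 -1.  ] hist over cross [ 0  4 10  6  0  0 16 12  0]
 end -1 axis [-0.06  1.  ] hist over cross [17  2  0 19 60 25  0  0 19]
tcp [ 0.5751 -0.3228  0.3196] [1.7992e+02 7.0000e-02 9.4250e+01] t 21.45 shift total [ 0.149 -0.772  0.037] norm 0.79
turn total [ 1.000e-03 -0.000e+00  1.195e+00]
```

The stack is good: rim at z = 0.150, centre (.574,-.325), square. On to the empty tote.

```bash
python3 -m pendant '[[1,0,-0.1,0,0,0,0],[1,0,-0.17,0,0,0,0],[1,0,-0.17,0,0,0,0],[1,0,-0.17,0,0,0,0],[1,0.02,-0.16,0,0,0,0],[1,0.2,0,0,0,0,0],[1,0.2,0,0,0,0,0],[1,0.2,0,0,0,0,0]]' | head -3
python3 -m pendant '[[1,0.2,0,0,0,0,0],[1,0.2,0,0,0,0,0],[1,0.2,0,0,0,0,0],[1,0.2,0,0,0,0,0],[1,0.2,0,0,0,0,0],[1,0.2,0,0,0,0,0],[1,0.2,0,0,0,0,0],[1,0.2,0,0,0,0,0]]' | head -3
python3 -m pendant '[[1,0.1,0,0,0,0,0],[1,0,0,0,0,0,0.11],[1,0,0,0,0,0,0.11],[1,0,0,0,0,0,0.11],[1,0,0,0,0,0,0.11],[1,0,0,0,0,0,0.11],[1,0,0,0,0,0,0.11],[1,0,0,0,0,0,0.11]]' | head -3
python3 -m pendant '[[1,0,0,0,0,0,0.11],[1,0,0,0,0,0,0.11],[1,0,0,0,0,0,0.11],[1,0,0,0,0,0,0.1],[1,0,0,0,0,0,0],[1,0,0,0,0,0,0]]' | head -3
python3 - <<'E'
from h import *
im,P=cloud('wrist')
rim(P,im,.4956,.270,.076,(0,0,560,420))
S=np.load('scene.npz')['P'].reshape(-1,3)
m=(S[:,2]>.12)&(S[:,2]<.3)&(S[:,0]>.42)&(S[:,0]<.68)&(S[:,1]<.4)&(S[:,1]>0); print('max y',np.percentile(S[m,1],[95,99,100]))
step(.4956,.270,.12,-13.2)
E
```

```text
t: 22.45
ee_pos: [0.3708, -0.181, 0.3174]
orientation: [-179.9, -0.1, 94.2]
t: 23.45
ee_pos: [0.3411, 0.218, 0.3176]
orientation: [-180.0, 0.0, 94.3]
t: 24.45
ee_pos: [0.3398, 0.2412, 0.3175]
orientation: [-180.0, 0.1, 24.6]
t: 25.2
ee_pos: [0.34, 0.2413, 0.318]
orientation: [180.0, 0.0, -13.5]
centre 482.5 273.4 size 84.2 72.3 long axis deg -13.55 z90 0.0764 1025
 end 1 axis [ 0.97 -0.23] hist over cross [0 0 0 0 0 0 0 0 0]
 end -1 axis [-0.97  0.23] hist over cross [0 0 0 0 0 0 0 0 0]
max y [0.16034655 0.19377268 0.21398579]
tcp [0.34   0.2413 0.3181] [ 1.7999e+02  2.0000e-02 -1.3570e+01] t 25.25 shift total [ 0.578 -0.258  0.792] norm 1.01
turn total [ 0.     0.    -0.004]
```

```bash
python3 - <<'E'
from h import *
S=np.load('scene.npz')['P'].reshape(-1,3)
for z0,z1 in((.1,.14),(.14,.18),(.18,.22),(.22,.26),(.26,.3)):
    m=(S[:,2]>z0)&(S[:,2]<z1)&(S[:,0]>.42)&(S[:,0]<.68)&(S[:,1]<.4)&(S[:,1]>.14); q=S[m]; print(z0,len(q),q[np.argsort(-q[:,1])[:4]].round(3).tolist())
E
python3 -m pendant '[[1,0.1,-0.043,0,0,0,0],[1,0.1,-0.043,0,0,0,0],[1,0.1,-0.043,0,0,0,0],[1,0.1,-0.043,0,0,0,0],[1,0.1,-0.043,0,0,0,0],[1,0.078,-0.043,0,0,0,0],[1,0,0,0,0,0,-0.004],[1,0,0,0,0,0,0]]' | head -3
```

```text
0.1 489 [[0.646, 0.24, 0.103], [0.642, 0.239, 0.104], [0.643, 0.239, 0.101], [0.635, 0.238, 0.104]]
0.14 426 [[0.677, 0.197, 0.18], [0.674, 0.193, 0.179], [0.676, 0.185, 0.177], [0.674, 0.184, 0.178]]
0.18 472 [[0.675, 0.202, 0.218], [0.68, 0.201, 0.219], [0.678, 0.198, 0.209], [0.677, 0.198, 0.218]]
0.22 337 [[0.674, 0.214, 0.244], [0.675, 0.213, 0.246], [0.677, 0.211, 0.247], [0.674, 0.211, 0.245]]
0.26 332 [[0.655, 0.162, 0.262], [0.679, 0.162, 0.28], [0.667, 0.162, 0.287], [0.649, 0.162, 0.286]]
t: 26.25
ee_pos: [0.4953, 0.2696, 0.3182]
orientation: [180.0, 0.0, -13.3]
```

```bash
python3 -m pendant '[[1,0,0,0.16,0,0,0],[1,0,0,0.16,0,0,0],[1,0,0,0.16,0,0,0],[1,0,0,0.16,0,0,0],[1,0,0,0.12,0,0,0],[1,0,0,0.06,0,0,0],[1,0,0,0,0,0,0]]' | head -4
python3 -m pendant '[[1,0,0,0.08,0,0,0],[1,0,0,0.08,0,0,0],[1,0,0,0.08,0,0,0],[1,0,0,0.05,0,0,0],[1,0,0,0.022,0,0,0],[1,0,0,0,0,0,0]]' | head -4
python3 -m pendant '[[-1,0,0,0,0,0,0],[-1,0,0,0,0,0,0],[-1,0,0,0,0,0,0],[-1,0,0,0,0,0,0],[-1,0,0,0,0,0,0],[-1,0,0,0,0,0,0],[-1,0,0,0,0,0,0],[-1,0,0,0,0,0,0]]'
python3 -m pendant '[[-1,0,0,-0.02,0,0,0],[-1,0,0,-0.06,0,0,0],[-1,0,0,-0.12,0,0,0],[-1,0,0,-0.15,0,0,0],[-1,0,0,-0.2,0,0,0],[-1,0,0,-0.2,0,0,0],[-1,0,0,-0.2,0,0,0],[-1,0,0,-0.1,0,0,0]]'
python3 - <<'E'
from h import *
step(.34,.24,.3,85.6)
E
```

```text
t: 27.12
ee_pos: [0.4954, 0.2696, 0.1134]
orientation: [180.0, 0.0, -13.4]
ft_force: [-0.0, 0.3, 0.8]
t: 27.88
ee_pos: [0.496, 0.2698, 0.0358]
orientation: [-180.0, -0.0, -13.4]
ft_force: [-0.0, 0.8, 0.6]
t: 28.88
ee_pos: [0.4963, 0.27, 0.0364]
orientation: [-179.9, -0.1, -13.4]
ft_force: [-0.7, 0.8, 7.0]
grip_width: 0.0693
grip_force: 68.7
t: 29.88
ee_pos: [0.4958, 0.2696, 0.302]
orientation: [-179.9, -0.2, -13.4]
ft_force: [0.3, -0.7, -1.1]
grip_width: 0.0696
grip_force: 68.3
tcp [0.4958 0.2696 0.302 ] [-179.87   -0.19  -13.39] t 29.875 shift total [-0.579  0.26   0.005] norm 0.63
turn total [ 1.0e-03 -3.0e-03 -1.1e+00]
```

```bash
python3 -m pendant '[[-1,-0.08,0.04,0,0,0,0],[-1,-0.15,0.065,0,0,0,0],[-1,-0.15,0.065,0,0,0,0],[-1,-0.14,0.065,0,0,0,0],[-1,-0.06,0.025,0,0,0,0],[-1,0,0,0,0,0,-0.06],[-1,0,0,0,0,0,-0.11],[-1,0,0,0,0,0,-0.11]]' | head -3
python3 -m pendant '[[-1,0,0,0,0,0,-0.11],[-1,0,0,0,0,0,-0.11],[-1,0,0,0,0,0,-0.11],[-1,0,0,0,0,0,-0.11],[-1,0,0,0,0,0,-0.11],[-1,0,0,0,0,0,-0.11],[-1,0,0,0,0,0,-0.11],[-1,0,0,0,0,0,-0.05]]' | head -3
python3 -m pendant '[[-1,-0.06,0,0,0,0,0],[-1,-0.14,0,0,0,0,0],[-1,-0.17,0,0,0,0,0],[-1,-0.17,0,0,0,0,0],[-1,-0.17,0,0,0,0,0],[-1,-0.17,0,0,0,0,0],[-1,-0.17,0,0,0,0,0],[-1,-0.17,0,0,0,0,0]]' | head -3
python3 -m pendant '[[-1,-0.17,0,0,0,0,0],[-1,-0.17,0,0,0,0,0],[-1,-0.17,0,0,0,0,0],[-1,-0.17,0,0,0,0,0],[-1,-0.13,0,0,0,0,0],[-1,-0.06,0,0,0,0,0],[-1,0,0,0,0,0,0],[-1,0,0,0,0,0,0]]' | head -3
python3 - <<'E'
from h import *
im,T=held(); im,P=cloud('wrist'); cv2.imwrite('pics/w5.png',im)
rim(P,im,.4193,-.2688,.080,(0,0,560,420))
step(.4193,-.2688,.3,85.6)
E
```

```text
t: 30.88
ee_pos: [0.3399, 0.24, 0.2985]
orientation: [-180.0, -0.0, 12.1]
t: 31.88
ee_pos: [0.3399, 0.24, 0.2984]
orientation: [180.0, -0.0, 85.8]
t: 32.88
ee_pos: [0.3155, -0.0658, 0.2983]
orientation: [179.9, 0.0, 85.5]
t: 33.88
ee_pos: [0.2997, -0.2802, 0.298]
orientation: [180.0, -0.0, 85.6]
-44 146 x [-8.2 -6.9  3.2 54.9 58.4] y [-2. 34.]
-38 5454 x [-30.3 -19.7  38.9  59.2  59.6] y [-33.8  33.7]
-32 2388 x [-39.7 -33.8  24.2  59.3  59.6] y [-33.2  31.5]
-26 2151 x [-46.  -41.1  19.8  59.3  59.6] y [-33.2  31.5]
-20 1982 x [-52.1 -49.7  16.7  59.4  59.7] y [-33.2  31.4]
centre 418.7 -268.5 size 115.7 72.3 long axis deg 85.64 z90 0.08 1123
 end 1 axis [0.08 1.  ] hist over cross [66  6  0 20 58 37  0  0 65]
 end -1 axis [-0.08 -1.  ] hist over cross [48 50 44 18  0  0  0  0  0]
tcp [ 0.2998 -0.2802  0.2981] [1.7998e+02 1.0000e-02 8.5650e+01] t 33.975 shift total [ 0.082  0.473 -0.008] norm 0.48
turn total [0.    0.    0.001]
```

View pics/w5.png

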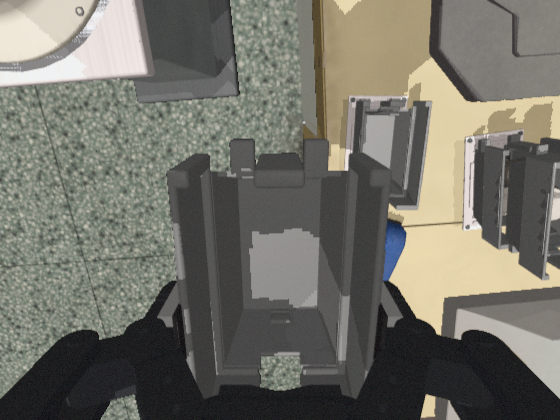

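The held tote's two-notch end is at the top, matching the base at px (390,150), so it will nest. It sits +1.6 mm along tool x, which I'll compensate.

```bash
python3 -m pendant '[[-1,0.01,0.06,0,0,0,0],[-1,0.02,0.12,0,0,0,0],[-1,0.02,0.12,0,0,0,0],[-1,0.02,0.11,0,0,0,0],[-1,0.006,0.061,0,0,0,0],[-1,0,0,0.1,0,0,0],[-1,0,0,0.16,0,0,0],[-1,0,0,0.16,0,0,0]]' | head -3
python3 -m pendant '[[-1,0,0,0.1,0,0,0],[-1,0,0,0.06,0,0,0],[-1,0,0,0.02,0,0,0],[-1,0,0,0,0,0,0],[-1,0,0,0,0,0,0]]'
python3 - <<'E'
from h import *
step(.4188,-.2703,.0764,85.6)
E
```

```text
t: 34.98
ee_pos: [0.4188, -0.2708, 0.1917]
orientation: [180.0, 0.0, 85.6]
t: 35.6
ee_pos: [0.4189, -0.2713, 0.1487]
orientation: [179.9, 0.0, 85.6]
ft_force: [0.6, 0.8, -1.2]
grip_width: 0.0697
grip_force: 68.4
tcp [ 0.4189 -0.2713  0.1487] [1.7994e+02 4.0000e-02 8.5610e+01] t 35.6 shift total [ 0.004 -0.001  0.289] norm 0.29
turn total [0.001 0.    0.   ]
```

```bash
python3 -m pendant '[[-1,0.004,0,0.03,0,0,0],[-1,0,0,0.05,0,0,0],[-1,0,0,0.05,0,0,0],[-1,0,0,0.04,0,0,0],[-1,0,0,0.03,0,0,0],[-1,0,0,0,0,0,0]]'
python3 -m pendant '[[-1,0,0,0.03,0,0,0],[-1,0,0,0.02,0,0,0],[-1,0,0,0.015,0,0,0],[-1,0,0,0,0,0,0],[-1,0,0,0,0,0,0]]'
```

```text
t: 36.35
ee_pos: [0.4184, -0.2699, 0.0972]
orientation: [-180.0, -0.0, 85.6]
ft_force: [0.6, 0.7, -1.2]
grip_width: 0.0696
grip_force: 68.4
t: 36.98
ee_pos: [0.4187, -0.2701, 0.0817]
orientation: [180.0, 0.0, 85.6]
ft_force: [1.5, 0.1, -1.7]
grip_width: 0.0689
grip_force: 68.4
```

```bash
python3 -m pendant '[[-1,0,0,0.01,0,0,0],[-1,0,0,0.006,0,0,0],[-1,0,0,0,0,0,0],[-1,0,0,0,0,0,0]]'
python3 -m pendant '[[-1,0,0,0.006,0,0,0],[-1,0,0,0,0,0,0],[-1,0,0,0,0,0,0]]'
```

```text
t: 37.48
ee_pos: [0.4186, -0.27, 0.0775]
orientation: [-180.0, -0.0, 85.6]
ft_force: [0.1, -0.6, -1.5]
grip_width: 0.0689
grip_force: 68.4
t: 37.85
ee_pos: [0.4188, -0.2702, 0.0763]
orientation: [180.0, 0.0, 85.6]
ft_force: [-0.2, -0.4, 4.7]
grip_width: 0.0697
grip_force: 69.1
```

Contact came at 0.0763, where expected, so it is fully nested. Releasing.

```bash
python3 -m pendant '[[0.75,0,0,0,0,0,0],[0.85,0,0,0,0,0,0],[1,0,0,0,0,0,0],[1,0,0,0,0,0,0],[1,0,0,0,0,0,0],[1,0,0,0,0,0,0]]'
python3 -m pendant '[[1,0,0,-0.03,0,0,0],[1,0,0,-0.06,0,0,0],[1,0,0,-0.1,0,0,0],[1,0,0,-0.15,0,0,0],[1,0,0,-0.2,0,0,0],[1,0,0,-0.2,0,0,0],[1,0,0,-0.2,0,0,0],[1,0,0,0,0,0,0]]'
python3 - <<'E'
from h import *
im,P=cloud('wrist'); cv2.imwrite('pics/w6.png',im)
rim(P,im,.419,-.2688,.116,(0,0,560,420)); rim(P,im,.5745,-.3247,.150,(0,0,560,420))
E
```

```text
t: 38.6
ee_pos: [0.4186, -0.27, 0.076]
orientation: [-180.0, -0.0, 85.6]
ft_force: [-0.6, -0.6, 1.0]
grip_width: 0.0853
grip_force: 0.0
t: 39.6
ee_pos: [0.4191, -0.2705, 0.316]
orientation: [179.7, 0.2, 85.6]
ft_force: [-0.4, -0.9, -0.5]
grip_width: 0.0856
grip_force: 0.0
centre 417.8 -268.2 size 116.1 71.8 long axis deg 85.63 z90 0.1162 1319
 end 1 axis [0.08 1.  ] hist over cross [60  2  0 20 63 27  0  0 58]
 end -1 axis [-0.08 -1.  ] hist over cross [41 47 43 12  0 14 55 49 51]
centre 574.1 -324.7 size 116.7 72.6 long axis deg -85.96 z90 0.1498 1894
 end 1 axis [ 0.07 -1.  ] hist over cross [52  0  0 35 56 30  0  4 57]
 end -1 axis [-0.07  1.  ] hist over cross [82 66 65 10  0 34 65 65 69]
```

View pics/w6.png

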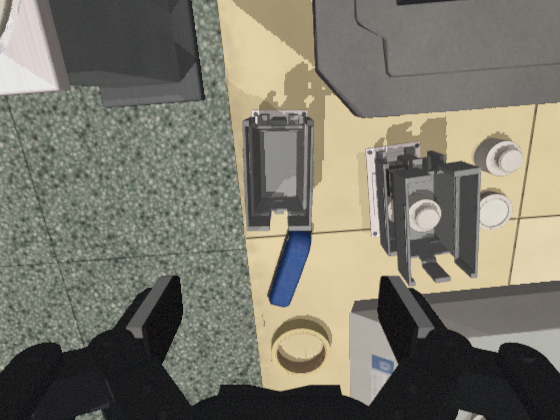

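The nested tote (px (280,175), rim 0.116) and the stacked one (px (430,215), rim 0.150, weight still inside) are level and square, and the stapler, weight and holder are in place.

```bash
python3 -c "
from rig import *
print(job_done())"
```

```text
the job is handed in; nothing more can be done
None
```

I handed the job in at about 40 s of the 72 s allowed. By the wrist camera, the weighted tote is stacked on the full plate tote, end for end (rim at 150 mm), and the empty tote is nested in the empty one (rim at 116 mm); both are square and released, and I have not seen the judge's verdict.

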